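# Mount the gauge rod and hold the hood at its tipping point

### The job

Raise the hood of the bench-centre stand past its balance point until it stands wide open by itself, lay the gauge rod in the two V rests and slide the tailstock along until the rod is held fully home between both centres. Then bring the hood down and hold it still just below its balance point (54 degrees open): about 5 degrees below, so that it wants to fall shut but the gripper carries it. Finish while holding it there, and leave the other things on the table where they are.

Things in the scene. Friction and masses are not known exactly. Their poses are not given: they have to be found in the camera images.
- stand: Grey bench-centre stand fixed to the table: bed 205 x 362 mm, 20 mm thick; side and back walls 76 mm high, open front. Origin on the table, under its middle; x points from the open front to the hinge at the back, y from the sliding tailstock (its right end) to the fixed headstock (its left end) along the centre line, z up. Turned at most 0.15 rad from the world's axes.
- head_tip (a point): Tip of the headstock's fixed steel point, which juts 11 mm from the headstock's face toward the tailstock and widens from 3 to 10 mm. The tailstock has the same point, facing this one. The centre line runs through both tips, along the stand's y axis, 58 mm above the table.
- rests_mid (a point): Point on the centre line midway between the two V rests (90 degree notches, 8 mm thick along the line, 50 mm to either side of this point, upper ends 62 mm above the table). A rod lying in both rests has its axis on the centre line. Axes as the stand's.
- rod_seat (a point): Where the middle of the rod lies once it is held home between the centres: on the centre line, 58 mm above the table. To lay the rod in the rests clear of both points while the tailstock is back, put its middle about 20 mm toward the tailstock from here (8 mm play either way), then let the tailstock push it along.
- rod_mid (a point): Middle of the gauge rod, on its axis. Loose steel rod 150 mm long, 18 mm diameter, 0.18 to 0.35 kg; 24 x 24 mm square section, 36 mm long, in the middle (grip there); a centre hole of 12 mm diameter, 13 mm deep, in each end. It starts lying on the table right of the stand, axis 12 mm above the table. Its y axis runs along the rod; both ends are alike.
- tail_fin (a point): Point inside the tailstock's upright fin, 20 mm below the fin's top. The fin is 20 mm wide (stand x) and 30 mm long (stand y); its top is 97 mm above the table; both wide faces are free down to 39 mm above the table. The tailstock's point juts from the fin's +y end.
- tailstock (a joint): Slide of the tailstock toward the headstock, m: 0 fully back, 0.050 mechanical end; with the rod home on both centres it stops at about 0.045. It starts within 6 mm of fully back and stays where it is left (about 3 N friction, plus 2 to 4 N to push the rod along the rests).
- hood_hinge (a point): Middle of the hood's hinge line at the back of the stand, 105 mm above the table; the line runs along the stand's y axis.
- hood_bar (a point): Middle of the hood's pull bar: round steel bar 12 mm thick, 110 mm long along the stand's y axis, 210 mm from the hinge line and 45 mm beyond the hood's free edge (39 mm gap between bar and edge for a finger). With the hood closed it is in front, 103 mm above the table; it swings up and back with the hood.
- hood (a joint): Opening of the 0.9 kg, 165 x 350 mm hood, rad: 0 closed (level), 1.60 open stop (just past upright). Balance at 0.95 (54 degrees), where its top lines up with a small pin on the round hinge cheeks: below it falls shut, above it a spring swings it to the stop and keeps it there; under 6 N at the bar. Must end 2 to 10 degrees below balance: 0.775 to 0.915, best 0.86.
- timer: Bystander: small white timer, 62 x 66 x 20 mm, near the table's front edge; origin under its centre.
- label_roll: Bystander: white roll of labels lying flat, 74 mm diameter, 34 mm high; origin under its centre.
- tape: Bystander: roll of brown tape lying flat, 93 mm diameter, 48 mm high; origin under its centre.

How it is judged:
On the way, in this order (a step that is already met when the one before it is completed fails the run):
1. the hood stands wide open (value of joint hood above 1.4 rad), for 0.2 s.
2. the rod is home between the centres, with the hood still open (value of joint hood above 1.2 rad and value of joint tailstock above 0.04 m and distance between rod_mid and rod_seat below 0.007 m and angle between the y axis of rod_mid and the y axis of stand, either way round below 0.06 rad), for 0.2 s.
At the end, for the whole second after the job is handed in: Hood at rest (under 0.05 rad/s) at 0.775 to 0.915 rad, 2 to 10 degrees below its balance point at 0.95, carried by the robot (over 0.15 N); rod still between the centres: tailstock beyond 0.040 m, rod middle within 7 mm of its seat and within 0.06 rad of the centre line (value of joint hood between 0.775 and 0.915 rad and velocity of joint hood between -0.05 and 0.05 rad/s and (contact force between hood and the fingers above 0.15 N or contact force between hood and the arm above 0.15 N) and value of joint tailstock above 0.04 m and distance between rod_mid and rod_seat below 0.007 m and angle between the y axis of rod_mid and the y axis of stand, either way round below 0.06 rad); the arm keeps its last pose, push and grip.
It fails at once if a bystander (timer, label roll or tape roll) is moved by more than 40 mm (distance of any of timer, label_roll, tape from where it was at the start of the episode above 0.04 m).
It also fails if it takes over 70 s, if anything falls off the work surface, if the arm or the gripper's body presses on something with over 40 N, if the wrist force passes 120 N, or if a joint passes its speed limit or range.

### The arm

A 6-joint arm with a two-finger parallel gripper is mounted at the origin on a cart in front of the work surface, level with it; the furniture and walls round the work are solid. World frame = base frame: x ahead of the robot, y to its left, z up, the work surface at z = 0. Lengths are in m, angles in rad, forces in N, time in s.
With the tool pointing down it reaches from about 0.225 to 0.725 m from the base axis. Payload 3.1 kg.
Tool frame: the origin (TCP) lies midway between the tips of the shut fingers; the grasp point (between the pads) lies 19 mm behind it; z points along the fingers, y is the direction in which the jaws open and shut (so a half turn about z gives the same grasp; the last joint's range is limited). The gripper opens to 85 mm and grips with 20 to 120 N. Pads are 22 mm wide; open, the fingers measure 114 mm over their backs; the gripper's body (76 mm by 85 mm) begins 54 mm behind the grasp point. The pads swing forward as they close: fully open they stand 13 mm farther back than shut.
Start: joints at [-0.128, 0.048, 0.099, 1.622, 0, 1.443], TCP at [0.525, -0, 0.231] pointing down, gripper open.
Joint ranges: [-2.91, 2.91], [-0.99, 1.94], [-1.21, 1.42], [-2.12, 2.29], [-1.49, 1.47], [-3.14, 3.14]. Speed limits (rad/s): [2.79, 2.79, 3.14, 3.14, 3.14, 3.14].

### API

Orientations are given as a rotation vector (axis times angle).
In Python, from station import bot gives the robot as it stands.
- The arm moves only by the tool send_rows, never from a script. Its arguments are lists of equal length, an entry for each row: "offset": the shift along the world's x, y, z in mm, a list of three; "twist": the turn, a rotation vector about the world's x, y, z in degrees, a list of three; "hand": the closure, from 0 (fully open) to 1 (shut). In form: {"offset": [[dx, dy, dz], ...], "twist": [[wx, wy, wz], ...], "hand": [hand, ...]}. A call has 1 to 12 rows; each row is the pose to reach, as a shift and turn from the pose commanded when the call began; what a row does not reach only later rows make up. A row lasts 1/8 s, in which the tool goes at most 62.5 mm and 10.7 degrees, less where a joint would pass 70% of its speed; a pose out of reach is approached as far as the arm can. A call with a gripper value outside its range is refused whole. The fingers move at their own pace and stop on an object; the grip force is fixed at half the most. Time passes only in rows, so rows that repeat a pose let the fingers close. It gives the time, the measured TCP pose, the force and the opening at its end, in the units of the state.
- bot.read_state(): the state, without advancing time (a new reading comes with each control period).
- bot.snapshot(name): name is "scene" or "side" or "wrist"; returns (picture, depth): 420x560x3 uint8, blue, green, red; 420x560 float32, m along the optical axis (not along the pixel's ray), 0 where there is no reading.
- bot.get_calibration(name): a dict with "fov_y" (degrees; the focal length in pixels is half the picture's height over the tangent of half this angle, whatever the lens; pixels are square), "cx", "cy" (the principal point, pixels), "world_to_cam" (4x4, takes a point from world to camera coordinates); the wrist camera has in their place "mount" (4x4, takes a point from camera to tool coordinates, whose origin is the TCP and whose axes are the flange's). Camera axes: x right, y up, looking along -z (the intrinsics and any distortion apply to the point x, -y, -z); pixel columns grow to the right and rows downward; lengths in m; the calibration is good to about 2 mm. A picture is of the moment at which its call begins: read the wrist's pose just before it. get_calibration takes no time and is no camera call.
- bot.sign_off(): hands the job in, once; it reports no verdict.
Trained networks look in the newest picture that a camera, given by its name, has taken for a name from the list of things; names that differ only in an ending like _2 or _b are one class to them, and where a whole thing is asked for, a point or a joint stands for the part that bears it (a point fixed in the world has none). Each returns a list of dicts, best first, with "conf" (0 to 1); they miss things now and then, are a little off and sometimes report something else, mostly with a low value. They report only what shows in the picture. A call takes as long as a camera call.
- bot.cut_out(query, camera): "mask" (420x560 bool, what is visible of it) and "bbox" ([left, top, width, height] as shares, 0 to 1, of the picture: columns of its width, rows of its height, round what is visible of it).
- bot.landmark_of(query, camera): "centre" ([row, column] as shares, 0 to 1, of the picture: columns of its width, rows of its height: a listed point, or the origin of a listed thing).
The state is a dict: "time_s": time; "joint_positions": joint angles; "joint_vel": joint speeds; "joint_torque": joint torques, N m; "ee_pos": TCP position; "orientation": TCP orientation; "wrist_force": force on the tool from outside, world axes, zero at the start; "moment": the same for the moment, N m; "opening": finger opening in m.
Only numpy, scipy, OpenCV 4.12 (cv2) and the standard library are available. Lean on these libraries where they do the work, as an engineer would, in place of code of your own. Each camera call takes 0.05 s, during which the arm holds its last target. There are 200 camera calls.

## Working session

There is one attempt and no reset: what is moved stays moved. The work goes in short steps, Python scripts to look and compute and a tool call to move; the robot and the scene stay as the last step left them, time stands still between calls to the robot, and variables do not carry over. Pictures are saved under pics/ and viewed, about 8 in all and at most 12, crops included, and the job is handed in when it is done.

Besides the shell and the picture viewer there is one more tool, called after "Call:" as name(argument=value, ...) on one line, values as JSON. send_rows: Moves the arm, as the interface text tells. Its arguments: {"type":"object","properties":{"offset":{"type":"array"},"twist":{"type":"array"},"hand":{"type":"array"}},"required":["offset","twist","hand"]}

```bash
ls; mkdir -p pics; cat > h.py <<'E'
import numpy as np, cv2
from station import bot
from scipy.spatial.transform import Rotation as R
def cal(name):
    c=bot.get_calibration(name)
    f=210/np.tan(np.radians(c["fov_y"])/2)
    if "world_to_cam" in c: M=np.linalg.inv(np.array(c["world_to_cam"]))
    else:
        s=bot.read_state(); T=np.eye(4); T[:3,:3]=R.from_rotvec(s["orientation"]).as_matrix(); T[:3,3]=s["ee_pos"]
        M=T@np.array(c["mount"])
    return f,c["cx"],c["cy"],M,c
def ray(C,u,v):
    f,cx,cy,M,_=C
    d=M[:3,:3]@np.array([(u-cx)/f,-(v-cy)/f,-1]); return M[:3,3],d
def at_z(C,u,v,z):
    o,d=ray(C,u,v); return o+d*(z-o[2])/d[2]
def at_d(C,u,v,dep):
    o,d=ray(C,u,v); return o+d*dep
def proj(C,p):
    f,cx,cy,M,_=C
    q=np.linalg.inv(M)@np.append(p,1); return cx+f*q[0]/-q[2], cy-f*q[1]/-q[2]
E
python3 - <<'E'
from h import *
np.set_printoptions(precision=4,suppress=True)
for n in ["scene","side","wrist"]:
    C=cal(n); im,d=bot.snapshot(n); cv2.imwrite(f"pics/{n}0.png",im); np.save(f"{n}0.npy",d)
    print(n,C[0],C[3],{k:v for k,v in C[4].items() if k not in("world_to_cam","mount")})
    if n=="wrist":continue
    for q in ["stand","head_tip","rests_mid","rod_seat","rod_mid","tail_fin","hood_hinge","hood_bar","timer","label_roll","tape"]:
        for r in bot.landmark_of(q,n)[:2]:
            v,u=r["centre"][0]*420,r["centre"][1]*560
            print(q,round(r["conf"],2),round(u,1),round(v,1),at_d(C,u,v,d[min(int(v),419),min(int(u),559)]))
print(bot.read_state())
im=np.hstack([cv2.imread("pics/scene0.png"),cv2.imread("pics/side0.png")]);cv2.imwrite("pics/both0.png",cv2.resize(im,(800,300)))
E
```

```text
pics
scene 380.3794289488629 [[ 0.8242  0.3897 -0.4108  0.0705]
 [-0.5662  0.5649 -0.6002 -0.6679]
 [-0.0018  0.7273  0.6863  0.8259]
 [ 0.      0.      0.      1.    ]] {'fov_y': 57.80445015704603, 'cx': 275.18087206365834, 'cy': 212.9579372511146}
stand 0.75 270.8 218.4 [ 0.4831 -0.0437  0.0995]
head_tip 0.64 253.7 192.8 [0.5    0.0712 0.1031]
rests_mid 0.83 270.6 206.7 [ 0.5064 -0.0082  0.1043]
rod_seat 0.65 264.3 205.8 [0.4927 0.0029 0.1064]
rod_mid 0.87 344.7 306.6 [ 0.5015 -0.3367  0.0244]
rod_mid 0.33 269.8 218.9 [ 0.4832 -0.0386  0.0935]
tail_fin 0.65 295.8 224.0 [ 0.5224 -0.1051  0.1061]
hood_hinge 0.79 293.9 182.1 [0.6244 0.0412 0.1063]
hood_bar 0.68 243.2 212.2 [0.4289 0.0115 0.1091]
timer 0.84 265.7 294.6 [ 0.3643 -0.1955  0.0189]
timer 0.53 300.2 225.1 [ 0.5292 -0.1156  0.1066]
label_roll 0.82 377.7 260.4 [ 0.6649 -0.2843  0.0351]
tape 0.92 190.5 199.3 [0.3554 0.2135 0.047 ]
side 479.4615454344805 [[ 0.7094  0.4946 -0.5021 -0.0171]
 [-0.7048  0.4991 -0.5042 -0.5706]
 [ 0.0012  0.7115  0.7027  0.8484]
 [ 0.      0.      0.      1.    ]] {'fov_y': 47.306003928074205, 'cx':
[... 682 characters left out ...]
   -0.0006  0.0011  0.5246]
 [ 0.0003  0.9605  0.2782  0.0708]
 [-0.0012 -0.2782  0.9605  0.3734]
 [ 0.      0.      0.      1.    ]] {'fov_y': 64.85043518243396, 'cx': 277.39856518602215, 'cy': 206.98736714325892}
{'time_s': 1.25, 'joint_positions': array([-0.1278,  0.048 ,  0.0992,  1.622 , -0.    ,  1.443 ]), 'joint_vel': array([-0.0007, -0.0005, -0.0003,  0.    ,  0.0013, -0.0007]), 'joint_torque': array([  0.0005, -33.8649,  32.0154,   0.0014,  -0.0001,   0.    ]), 'ee_pos': array([ 0.525 , -0.    ,  0.2313]), 'orientation': array([ 2.2215,  2.2214, -0.    ]), 'wrist_force': array([-0.2599, -0.6751, -0.3607]), 'moment': array([ 0.0224, -0.0404, -0.0004]), 'opening': 0.08551203767627903}
```

View pictures.

View pics/scene0.png

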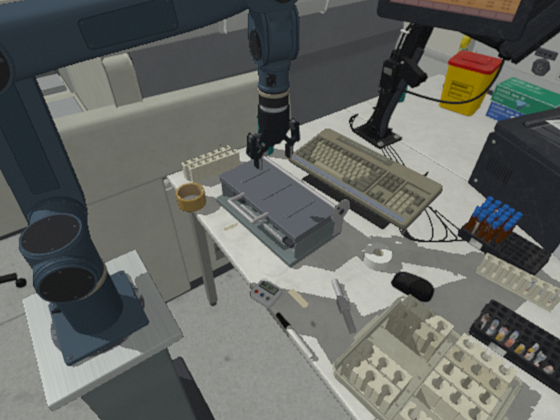

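View pics/side0.png

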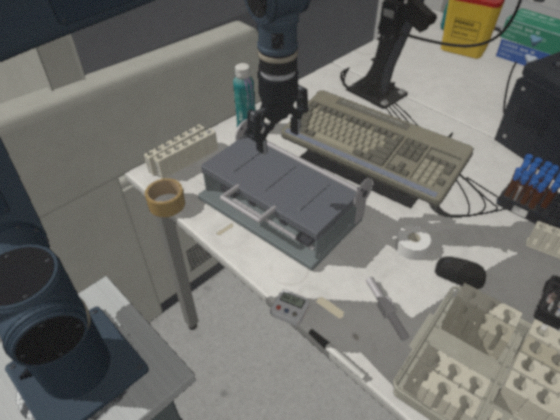

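```bash
python3 - <<'E'
from h import *
np.set_printoptions(precision=4,suppress=True)
for n in ["scene","side"]:
    C=cal(n); im,d=bot.snapshot(n)
    vv,uu=np.mgrid[:420,:560]
    f,cx,cy,M,_=C
    P=np.stack([(uu-cx)/f*d,-(vv-cy)/f*d,-d],-1)@M[:3,:3].T+M[:3,3]
    np.save(n+"P.npy",P)
    for q in ["hood","hood_bar","rod_mid","stand"]:
        for r in bot.cut_out(q,n)[:1]:
            m=cv2.erode(r["mask"].astype(np.uint8),np.ones((2,2)))>0
            p=P[m&(d>0)]
            if len(p)<5: continue
            rect=cv2.minAreaRect((p[:,:2]*1000).astype(np.float32))
            print(n,q,round(r["conf"],2),m.sum(),"z",np.percentile(p[:,2],[5,50,95]),"rect",rect)
            c=p-np.median(p,0); w=np.linalg.svd(c[:,:2]-c[:,:2].mean(0),full_matrices=False)
            print("   mean",p.mean(0),"dir",w[2][0],"ang",np.degrees(np.arctan2(w[2][0][1],w[2][0][0])))
            if q in("hood","stand"):
                t=p[(p[:,2]>.09)&(p[:,2]<.125)]; print("   top rect",len(t),cv2.minAreaRect((t[:,:2]*1000).astype(np.float32)),np.percentile(t[:,2],[5,50,95]))
E
```

```text
scene hood 0.62 5052 z [0.0954 0.1063 0.1099] rect ((533.6638793945312, 32.705596923828125), (221.3072967529297, 352.0693054199219), 6.565235137939453)
   mean [0.547  0.0108 0.1054] dir [ 0.1311 -0.9914] ang -82.46651655504287
   top rect 4913 ((533.654052734375, 32.034271240234375), (221.01943969726562, 351.4703063964844), 6.879363536834717) [0.0997 0.1063 0.11  ]
scene hood_bar 0.65 4880 z [0.0976 0.1063 0.1097] rect ((532.4096069335938, 33.604766845703125), (217.93911743164062, 348.46112060546875), 5.15248966217041)
   mean [0.5478 0.0098 0.1056] dir [ 0.1201 -0.9928] ang -83.10007476422955
scene rod_mid 0.63 401 z [0.0133 0.0212 0.026 ] rect ((507.41717529296875, -325.6890869140625), (147.31802368164062, 23.802379608154297), 68.97295379638672)
   mean [ 0.5038 -0.3323  0.0208] dir [-0.4053 -0.9142] ang -113.9096084282834
scene stand 0.76 7819 z [0.0188 0.105  0.1096] rect ((547.0003051757812, 33.718017578125), (248.65786743164062, 369.2439270019531), 6.024496555328369)
   mean [ 0.5382 -0.01    0.0809] dir [ 0.2379 -0.9713] ang -76.23729171539621
   top rect 5042 ((547.058349609
[... 321 characters left out ...]
443145175674Traceback (most recent call last):
  File "<stdin>", line 19, in <module>
    return _quantile_unchecked(
        a, q, axis, out, overwrite_input, method, keepdims, weights)
    return _ureduce(a,
                    func=_quantile_ureduce_func,
    ...<5 lines>...
                    overwrite_input=overwrite_input,
                    method=method)
    r = func(a, **kwargs)
    result = _quantile(arr,
                       quantiles=q,
    ...<2 lines>...
                       out=out,
                       weights=wgt)
    slices_having_nans = np.isnan(arr[-1, ...])
                                  ~~~^^^^^^^^^
IndexError: index -1 is out of bounds for axis 0 with size 0
```

View pics/wrist0.png

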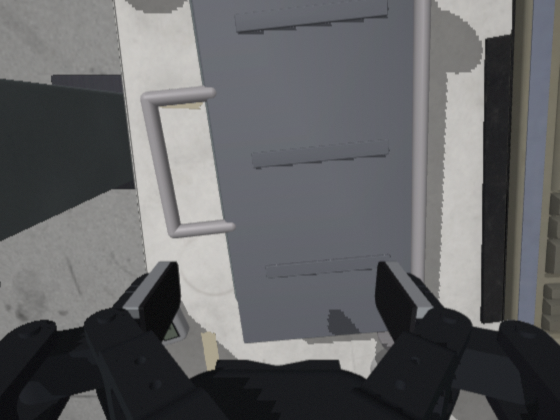

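```bash
python3 - <<'E'
from h import *
np.set_printoptions(precision=4,suppress=True)
print(cal("wrist")[4]["mount"], bot.get_calibration("scene").keys(), bot.get_calibration("wrist").keys())
P=np.load("sceneP.npy").reshape(-1,3)
print("table z", np.median(P[(P[:,0]>.35)&(P[:,0]<.6)&(P[:,1]<-.2)&(P[:,1]>-.3)&(P[:,2]<.012)],0))
C=cal("wrist"); im,d=bot.snapshot("wrist")
for q in ["stand","head_tip","rests_mid","rod_seat","tail_fin","hood_hinge","hood_bar"]:
        for r in bot.landmark_of(q,"wrist")[:1]:
            v,u=r["centre"][0]*420,r["centre"][1]*560
            print(q,round(r["conf"],2),round(u,1),round(v,1),at_d(C,u,v,d[min(int(v),419),min(int(u),559)]))
vv,uu=np.mgrid[:420,:560]
f,cx,cy,M,_=C
P=np.stack([(uu-cx)/f*d,-(vv-cy)/f*d,-d],-1)@M[:3,:3].T+M[:3,3]
for q in ["hood_bar","hood","stand"]:
  for r in bot.cut_out(q,"wrist")[:1]:
    p=P[r["mask"]&(d>0)]; print(q,r["conf"],len(p),cv2.minAreaRect((p[:,:2]*1000).astype(np.float32)))
    t=p[(p[:,2]>.09)&(p[:,2]<.125)]
    if len(t)>10: print("   top rect",len(t),cv2.minAreaRect((t[:,:2]*1000).astype(np.float32)),np.percentile(t[:,2],[5,50,95]))
E
```

```text
[[ 0.0003  0.9605  0.2782  0.0709]
 [ 1.     -0.0006  0.001  -0.0004]
 [ 0.0011  0.2782 -0.9605 -0.1421]
 [ 0.      0.      0.      1.    ]] dict_keys(['fov_y', 'cx', 'cy', 'world_to_cam']) dict_keys(['fov_y', 'cx', 'cy', 'mount'])
table z [ 0.4773 -0.2475 -0.0001]
stand 0.69 290.0 144.4 [0.5345 0.0452 0.1033]
hood_hinge 0.65 418.8 145.2 [0.6355 0.0452 0.11  ]
hood_bar 0.69 158.4 167.8 [0.4285 0.0271 0.109 ]
hood_bar 0.7 71315 ((542.3400268554688, -22.91741943359375), (312.1315002441406, 396.1456298828125), 5.616475582122803)
   top rect 70953 ((536.6137084960938, 5.558563232421875), (221.69895935058594, 297.7484130859375), 5.686141490936279) [0.1032 0.1045 0.1084]
hood 0.86 70901 ((542.4390869140625, -26.054244995117188), (310.6677551269531, 389.82080078125), 5.576998233795166)
   top rect 70743 ((536.3656005859375, 7.99871826171875), (221.4022979736328, 293.1590270996094), 5.83903694152832) [0.1032 0.1045 0.1083]
stand 0.97 72244 ((543.2827758789062, -29.657562255859375), (311.217529296875, 430.0420227050781), 5.810357093811035)
   top rect 71213 ((536.8197631835938, 3.83575439453125), (222.1234588623047, 301.545654296875), 5.508945941925049) [0.1032 0.1045 0.1084]
```

```bash
python3 - <<'E'
from h import *
np.set_printoptions(precision=4,suppress=True)
C=cal("wrist")
a=at_z(C,148,97,.105);b=at_z(C,176,235,.105);print("bar ends",a,b,(a+b)/2,np.linalg.norm(a-b),np.degrees(np.arctan2(-(a-b)[0],(a-b)[1])))
# hinge tube edges (col 419 mid at top, near bottom) & hood front edge
d=np.load("wrist0.npy")
for u,v in [(422,10),(419,250),(193,5),(241,330),(244,341),(385,332)]:
    print(u,v,at_d(C,u,v,d[v,u]),at_z(C,u,v,.104))
E
```

```text
bar ends [0.4245 0.0814 0.105 ] [ 0.4364 -0.0322  0.105 ] [0.4304 0.0246 0.105 ] 0.11421659259638828 6.000503722983225
422 10 [0.6266 0.1397 0.1097] [0.6288 0.1412 0.104 ]
419 250 [ 0.6462 -0.0438  0.1102] [ 0.6491 -0.0465  0.104 ]
193 5 [0.4634 0.1444 0.104 ] [0.4634 0.1444 0.104 ]
241 330 [ 0.4762 -0.2065 -0.0005] [ 0.4897 -0.129   0.104 ]
244 341 [ 0.4921 -0.1422  0.1029] [ 0.4922 -0.1413  0.104 ]
385 332 [ 0.6282 -0.1339  0.1002] [ 0.6268 -0.131   0.104 ]
```

Call:
send_rows(offset=[[-32, 8, -10], [-64, 17, -30], [-95, 25, -50], [-95, 25, -70], [-95, 25, -70], [-95, 25, -70]], twist=[[0, 0, 2], [0, 0, 4], [0, 0, 5.9], [0, 0, 5.9], [0, 0, 5.9], [0, 0, 5.9]], hand=[0.65, 0.65, 0.65, 0.65, 0.65, 0.65])

```text
time_s: 2.9
ee_pos: [0.4306, 0.0249, 0.1621]
orientation: [2.104, 2.332, 0.001]
wrist_force: [0.2, -0.6, -0.6]
opening: 0.0298
```

```bash
python3 - <<'E'
from h import *
np.set_printoptions(precision=4,suppress=True)
C=cal("wrist"); im,d=bot.snapshot("wrist"); cv2.imwrite("pics/w1.png",im)
for q in ["hood_bar","hood_hinge"]:
    for r in bot.landmark_of(q,"wrist")[:1]:
        v,u=r["centre"][0]*420,r["centre"][1]*560
        print(q,round(r["conf"],2),round(u,1),round(v,1),at_d(C,u,v,d[int(v),int(u)]))
vv,uu=np.mgrid[:420,:560]; f,cx,cy,M,_=C
P=np.stack([(uu-cx)/f*d,-(vv-cy)/f*d,-d],-1)@M[:3,:3].T+M[:3,3]
s=bot.read_state(); print(s["ee_pos"],s["orientation"],s["opening"],s["joint_positions"])
for v in range(0,420,35):
    m=(P[v,:,2]>.1)&(P[v,:,2]<.112)&(P[v,:,0]<.45)
    if m.sum(): print(v,P[v][m].mean(0),m.sum(),P[v][m][:,2].max())
E
```

```text
hood_bar 0.56 274.3 224.5 [0.4278 0.0273 0.1082]
[0.431  0.0248 0.1625] [2.1034 2.3314 0.0018] 0.02992044462585918 [-0.0981 -0.2038 -0.2742  1.4985 -0.      1.3699]
140 [0.4341 0.0803 0.1075] 55 0.10973446326871661
175 [0.4257 0.0585 0.1068] 19 0.10867157298282482
210 [0.428  0.0366 0.1072] 19 0.10830730189655974
245 [0.4304 0.0131 0.1068] 19 0.10901938786904142
280 [ 0.4329 -0.0115  0.1073] 17 0.10971164987511142
```

View pics/w1.png

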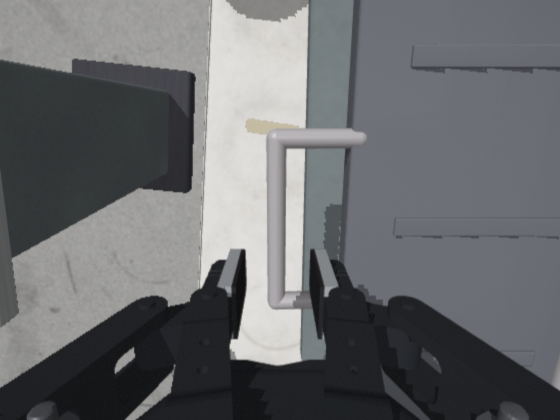

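Call:
send_rows(offset=[[-2, 0, -26], [-2, 0, -52], [-2, 0, -78], [-2, 0, -78], [-2, 0, -78], [-2, 0, -78], [-2, 0, -78]], twist=[[0, 0, 0], [0, 0, 0], [0, 0, 0], [0, 0, 0], [0, 0, 0], [0, 0, 0], [0, 0, 0]], hand=[0.65, 0.65, 0.65, 0.65, 1, 1, 1])

```text
time_s: 3.92
ee_pos: [0.4297, 0.025, 0.0847]
orientation: [2.102, 2.331, 0.004]
wrist_force: [2.3, 0.7, 0.2]
opening: 0.0101
```

```bash
python3 - <<'E'
import numpy as np
# arc offsets (mm), stand x axis at yaw 5.9deg
c,s=np.cos(np.radians(5.9)),np.sin(np.radians(5.9))
for a in np.arange(.1,1.61,.1):
    dx=210*(1-np.cos(a-.0095)); dz=210*np.sin(a-.0095)+2
    print(round(a,2),np.round([dx*c,dx*s,dz],0))
E
```

```text
0.1 [ 1.  0. 21.]
0.2 [ 4.  0. 42.]
0.3 [ 9.  1. 62.]
0.4 [16.  2. 82.]
0.5 [ 25.   3. 101.]
0.6 [ 35.   4. 119.]
0.7 [ 48.   5. 136.]
0.8 [ 62.   6. 151.]
0.9 [ 77.   8. 165.]
1.0 [ 94.  10. 178.]
1.1 [112.  12. 188.]
1.2 [131.  14. 197.]
1.3 [151.  16. 204.]
1.4 [171.  18. 209.]
1.5 [192.  20. 211.]
1.6 [213.  22. 212.]
```

Call:
send_rows(offset=[[0, 0, 10], [1, 0, 21], [4, 0, 42], [9, 1, 62], [16, 2, 82], [25, 3, 101], [35, 4, 119], [35, 4, 119]], twist=[[0, 0, 0], [0, 0, 0], [0, 0, 0], [0, 0, 0], [0, 0, 0], [0, 0, 0], [0, 0, 0], [0, 0, 0]], hand=[1, 1, 1, 1, 1, 1, 1, 1])

```text
time_s: 4.92
ee_pos: [0.4628, 0.0283, 0.2037]
orientation: [2.104, 2.332, -0.002]
wrist_force: [-4.0, -2.3, 0.9]
opening: 0.0096
```

Call:
send_rows(offset=[[13, 1, 17], [27, 2, 32], [42, 4, 46], [59, 6, 59], [77, 8, 69], [96, 10, 78], [116, 12, 85], [136, 14, 90], [157, 16, 92], [157, 16, 92]], twist=[[0, 0, 0], [0, 0, 0], [0, 0, 0], [0, 0, 0], [0, 0, 0], [0, 0, 0], [0, 0, 0], [0, 0, 0], [0, 0, 0], [0, 0, 0]], hand=[1, 1, 1, 1, 1, 1, 1, 1, 1, 1])

```text
time_s: 6.18
ee_pos: [0.623, 0.0446, 0.2981]
orientation: [2.099, 2.327, 0.01]
wrist_force: [2.6, -1.1, 9.1]
opening: 0.0097
```

```bash
python3 - <<'E'
from h import *
im,d=bot.snapshot("side"); cv2.imwrite("pics/s2.png",im); print(bot.read_state()["joint_positions"])
E
```

```text
[-3.56687394e-02  3.44410354e-01  5.75593210e-01  1.79199710e+00
 -4.15904309e-04  1.43236977e+00]
```

View pics/s2.png

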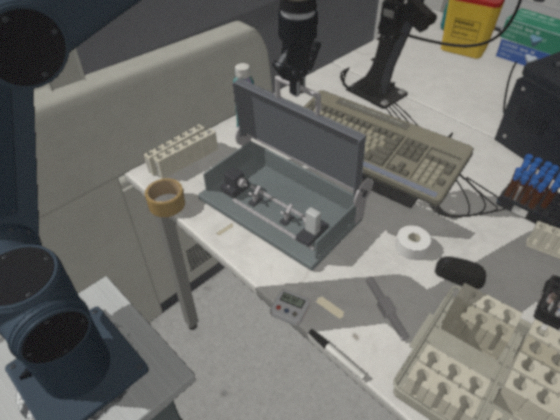

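Call:
send_rows(offset=[[0, 0, 0], [0, 0, 0], [0, 0, 20], [0, 0, 45], [0, 0, 60], [-40, -5, 60], [-80, -10, 50], [-110, -20, 40], [-110, -20, 40]], twist=[[0, 0, 0], [0, 0, 0], [0, 0, 0], [0, 0, 0], [0, 0, 0], [0, 0, 0], [0, 0, 0], [0, 0, 0], [0, 0, 0]], hand=[0.65, 0.65, 0.65, 0.65, 0.65, 0.65, 0.65, 0.65, 0.65])

```text
time_s: 7.35
ee_pos: [0.5066, 0.025, 0.3322]
orientation: [-2.102, -2.329, 0.006]
wrist_force: [0.2, 0.3, 0.0]
opening: 0.0299
```

```bash
cat > look.py <<'E'
from h import *
import sys
np.set_printoptions(precision=4,suppress=True)
def look(n,qs,save):
    C=cal(n); im,d=bot.snapshot(n); cv2.imwrite(f"pics/{save}.png",im); np.save(save+".npy",d)
    vv,uu=np.mgrid[:420,:560]; f,cx,cy,M,_=C
    P=np.stack([(uu-cx)/f*d,-(vv-cy)/f*d,-d],-1)@M[:3,:3].T+M[:3,3]; np.save(save+"P.npy",P)
    for q,z in qs:
        for r in bot.landmark_of(q,n)[:1]:
            v,u=r["centre"][0]*420,r["centre"][1]*560
            print(n,q,round(r["conf"],2),round(u,1),round(v,1),P[int(min(v,419)),int(min(u,559))],"at z",at_z(C,u,v,z))
    return C,P,d
E
python3 - <<'E'
from look import *
qs=[("head_tip",.058),("rests_mid",.058),("rod_seat",.058),("tail_fin",.077),("hood_hinge",.105),("hood_bar",.315),("rod_mid",.012)]
for n in ["wrist","scene","side"]: look(n,qs,n+"3")
print(bot.read_state()["ee_pos"])
E
```

```text
wrist head_tip 0.56 299.2 100.5 [0.5233 0.1127 0.0176] at z [0.5215 0.1106 0.058 ]
wrist rests_mid 0.63 295.9 160.4 [0.5272 0.0341 0.0192] at z [0.526  0.0389 0.058 ]
wrist rod_seat 0.75 295.7 156.9 [0.5266 0.0394 0.0187] at z [0.5252 0.0432 0.058 ]
wrist tail_fin 0.87 295.7 262.9 [ 0.5373 -0.0811  0.0985] at z [ 0.5404 -0.0924  0.077 ]
wrist hood_hinge 0.75 398.3 170.3 [0.6329 0.0484 0.1196] at z [0.6388 0.0461 0.105 ]
wrist hood_bar 0.57 542.2 239.1 [0.6376 0.0477 0.3179] at z [0.6402 0.0468 0.315 ]
wrist rod_mid 0.89 260.1 367.0 [0.5012 0.0344 0.4063] at z [ 0.51   -0.3208  0.012 ]
scene rests_mid 0.92 268.1 209.2 [0.5456 0.066  0.0184] at z [0.5221 0.029  0.058 ]
scene rod_seat 0.95 264.3 205.1 [0.543  0.0846 0.0227] at z [0.5228 0.0507 0.058 ]
scene tail_fin 0.83 298.0 225.5 [ 0.5298 -0.1013  0.0948] at z [ 0.5421 -0.0905  0.077 ]
scene hood_hinge 0.69 295.6 182.2 [ 0.7102  0.1448 -0.0006] at z [0.6295 0.0391 0.105 ]
scene hood_bar 0.87 302.0 115.9 [0.6443 0.0435 0.3229] at z [0.6502 0.0506 0.315 ]
scene rod_mid 0.56 344.1 305.2 [ 0.5035 -0.3321  0.0237] at z [ 0.5096 -0.3278  0.012 ]
side head_tip 0.86 244.5 183.9 [0.5197 0.1157 0.0648] at z [0.523  0.1182 0.058 ]
side rests_mid 0.77 269.3 197.4 [0.5547 0.0655 0.0282] at z [0.5335 0.0409 0.058 ]
side rod_seat 0.85 268.5 195.3 [0.5592 0.074  0.0262] at z [0.5371 0.0474 0.058 ]
side tail_fin 0.68 313.1 219.6 [ 0.5338 -0.0991  0.0878] at z [ 0.5404 -0.0938  0.077 ]
side hood_hinge 0.74 300.9 158.2 [0.6361 0.0404 0.1197] at z [0.6502 0.0506 0.105 ]
side hood_bar 0.6 299.9 83.9 [0.6371 0.05   0.3174] at z [0.6387 0.0489 0.315 ]
side rod_mid 0.77 384.7 310.8 [ 0.4967 -0.3307  0.0247] at z [ 0.5041 -0.3291  0.012 ]
[0.51   0.025  0.3343]
```

View pics/wrist3.png

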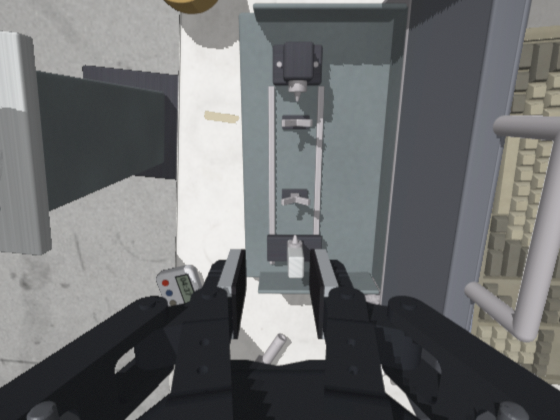

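Call:
send_rows(offset=[[0, -55, 0], [0, -110, 0], [0, -165, -20], [0, -220, -50], [0, -275, -80], [0, -330, -110], [0, -330, -110], [0, -330, -110]], twist=[[0, 0, -5], [0, 0, -10], [0, 0, -15], [0, 0, -20], [0, 0, -24], [0, 0, -27], [0, 0, -27], [0, 0, -27]], hand=[0.3, 0.3, 0.3, 0.3, 0.3, 0.3, 0.3, 0.3])

```text
time_s: 9.55
ee_pos: [0.5098, -0.3047, 0.2243]
orientation: [-2.59, -1.776, -0.0]
wrist_force: [0.4, 0.5, -0.2]
opening: 0.0603
```

```bash
python3 - <<'E'
from look import *
C,P,d=look("wrist",[("rod_mid",.012)],"wrist4")
s=bot.read_state(); print(s["ee_pos"],s["orientation"],np.linalg.norm(s["orientation"]))
T=R.from_rotvec(s["orientation"]).as_matrix(); print("tool y yaw",np.degrees(np.arctan2(T[1,1],T[0,1])))
for r in bot.cut_out("rod_mid","wrist")[:1]:
    p=P[r["mask"]&(d>0)]; p=p[(p[:,2]>.006)&(p[:,2]<.03)]; print(r["conf"],len(p),cv2.minAreaRect((p[:,:2]*1000).astype(np.float32)))
    sq=p[p[:,2]>.0225]; print("sq",len(sq),sq.mean(0),cv2.minAreaRect((sq[:,:2]*1000).astype(np.float32)))
S=np.load("scene3P.npy").reshape(-1,3)
m=(np.hypot(S[:,0]-.508,S[:,1]+.327)<.13)&(S[:,2]>.04)&(S[:,2]<.3)
t=S[m]; print("obst",len(t), t.min(0) if len(t) else "", t.max(0) if len(t) else "")
W=np.load("wrist3P.npy").reshape(-1,3)
def blob(lo,hi,x0,x1,y0,y1):
    t=W[(W[:,2]>lo)&(W[:,2]<hi)&(W[:,0]>x0)&(W[:,0]<x1)&(W[:,1]>y0)&(W[:,1]<y1)]
    return len(t),t.mean(0),t.min(0),t.max(0)
print("fin",blob(.09,.1,.5,.58,-.13,-.05))
print("restA",blob(.056,.066,.49,.56,.06,.10)); print("restB",blob(.056,.066,.49,.58,-.03,.0))
print("tiptail",blob(.05,.066,.5,.58,-.09,-.04)); print("head",blob(.05,.066,.49,.56,.09,.13))
E
```

```text
wrist rod_mid 0.81 282.5 196.4 [ 0.5075 -0.3217  0.0223] at z [ 0.5071 -0.3248  0.012 ]
[ 0.5107 -0.3041  0.2259] [2.5876 1.7782 0.0017] 3.1396464663045043
tool y yaw -21.006379520620285
0.77 2370 ((509.0783996582031, -325.1253662109375), (149.83103942871094, 23.950557708740234), 65.7859115600586)
sq 632 [ 0.5091 -0.3248  0.0235] ((502.70611572265625, -339.2972717285156), (115.98860168457031, 23.805130004882812), 65.9325942993164)
obst 231 [ 0.4229 -0.4474  0.0401] [ 0.6126 -0.4005  0.0758]
fin (363, array([ 0.5388, -0.0874,  0.0958]), array([ 0.5283, -0.1042,  0.0902]), array([ 0.5499, -0.0735,  0.0985]))
restA (75, array([0.521 , 0.0856, 0.0585]), array([0.5033, 0.0801, 0.0566]), array([0.5392, 0.0908, 0.0612]))
restB (72, array([ 0.5312, -0.0139,  0.0584]), array([ 0.5128, -0.0193,  0.0561]), array([ 0.5498, -0.0089,  0.0615]))
tiptail (112, array([ 0.5364, -0.0703,  0.06  ]), array([ 0.5281, -0.0892,  0.0502]), array([ 0.5477, -0.0599,  0.0659]))
head (135, array([0.5176, 0.1201, 0.0611]), array([0.5059, 0.0901, 0.0547]), array([0.5383, 0.1299, 0.066 ]))
```

View pics/wrist4.png

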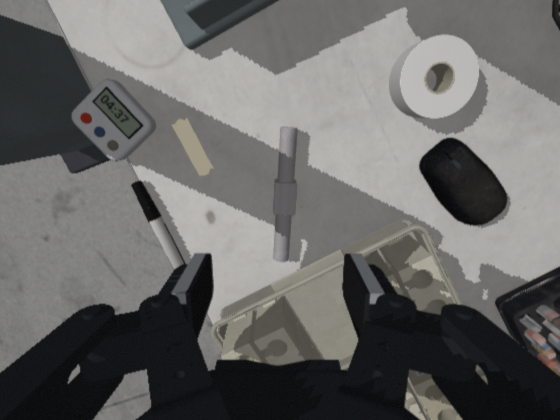

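Call:
send_rows(offset=[[-2, -21, -50], [-2, -21, -100], [-2, -21, -150], [-2, -21, -190], [-2, -21, -208], [-2, -21, -208], [-2, -21, -208]], twist=[[0, 0, -3.1], [0, 0, -3.1], [0, 0, -3.1], [0, 0, -3.1], [0, 0, -3.1], [0, 0, -3.1], [0, 0, -3.1]], hand=[0.4, 0.4, 0.4, 0.4, 0.4, 0.4, 0.4])

```text
time_s: 10.58
ee_pos: [0.5098, -0.327, 0.0191]
orientation: [2.634, 1.705, 0.002]
wrist_force: [1.1, -0.1, 0.7]
opening: 0.0511
```

```bash
python3 - <<'E'
from look import *
s=bot.read_state(); print(s["ee_pos"],s["orientation"],s["wrist_force"])
for i in range(3): bot.snapshot("wrist"); s=bot.read_state(); print(s["ee_pos"],s["wrist_force"])
E
```

```text
[ 0.5098 -0.327   0.0191] [2.6336 1.7048 0.0022] [ 1.1422 -0.119   0.7123]
[ 0.5099 -0.3273  0.0193] [ 0.6911 -0.181  -0.6422]
[ 0.5098 -0.3273  0.0191] [ 0.3046 -0.2729 -0.1318]
[ 0.5095 -0.3272  0.0188] [-0.5705  0.5539  0.3818]
```

Call:
send_rows(offset=[[-1, 2, -7], [-1, 2, -14], [-1, 2, -14], [-1, 2, -14], [-1, 2, -14], [-1, 2, -14], [-1, 2, -14]], twist=[[0, 0, 0], [0, 0, 0], [0, 0, 0], [0, 0, 0], [0, 0, 0], [0, 0, 0], [0, 0, 0]], hand=[0.4, 0.4, 0.4, 1, 1, 1, 1])

```text
time_s: 11.6
ee_pos: [0.5074, -0.3243, 0.0027]
orientation: [2.637, 1.706, 0.0]
wrist_force: [0.4, -0.5, 2.1]
opening: 0.0229
```

Call:
send_rows(offset=[[0, 0, 15], [0, 0, 60], [0, 20, 110], [5, 70, 150], [10, 125, 150], [15, 180, 150], [20, 235, 150], [20, 290, 150], [20, 335, 150], [20, 347, 140], [20, 347, 130], [20, 347, 130]], twist=[[0, 0, 0], [0, 0, 0], [0, 0, 0], [0, 0, 5], [0, 0, 10], [0, 0, 15], [0, 0, 20], [0, 0, 25], [0, 0, 28], [0, 0, 30], [0, 0, 30], [0, 0, 30]], hand=[1, 1, 1, 1, 1, 1, 1, 1, 1, 1, 1, 1])

```text
time_s: 13.1
ee_pos: [0.5258, 0.0219, 0.1306]
orientation: [-2.107, -2.327, 0.004]
wrist_force: [-0.1, 0.4, -2.3]
opening: 0.0224
```

```bash
python3 - <<'E'
from look import *
C,P,d=look("wrist",[("rod_mid",.14),("rests_mid",.058),("tail_fin",.077),("head_tip",.058)],"wrist5")
s=bot.read_state(); print(s["ee_pos"],s["orientation"],s["opening"]); T=R.from_rotvec(s["orientation"]).as_matrix()
for r in bot.cut_out("rod_mid","wrist")[:1]:
    p=P[r["mask"]&(d>0)]; q=(p-s["ee_pos"])@T   # tool coords
    z=np.median(p[:,2]);k=abs(p[:,2]-z)<.02; p=p[k]; q=q[k]
    print(r["conf"],len(p),"z",np.percentile(p[:,2],[5,50,95]),"tool min/max",q.min(0),q.max(0),cv2.minAreaRect((p[:,:2]*1000).astype(np.float32)))
E
```

```text
wrist rod_mid 0.84 277.4 272.6 [0.5244 0.0301 0.1513] at z [0.5251 0.0241 0.14  ]
wrist head_tip 0.55 284.7 81.2 [0.5204 0.1137 0.0184] at z [0.5206 0.1103 0.058 ]
[0.5273 0.022  0.1326] [2.108  2.3287 0.0004] 0.02274849614490755
0.66 12463 z [0.1428 0.148  0.1519] tool min/max [-0.0441 -0.0139 -0.0208] [0.075  0.0101 0.0037] ((523.8929443359375, 37.18735885620117), (23.98384666442871, 119.1209945678711), 5.726944923400879)
```

View pics/wrist5.png

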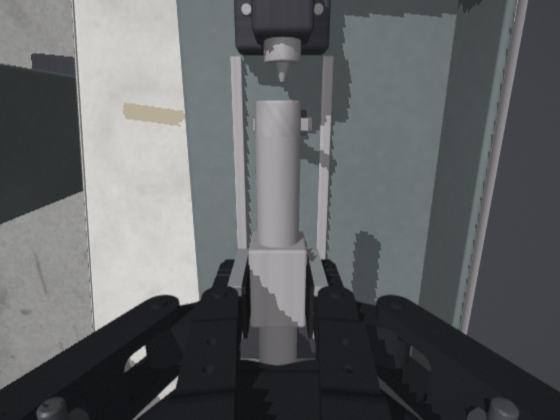

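Call:
send_rows(offset=[[2, 2, -15], [2, 2, -35], [2, 2, -55], [2, 2, -70], [2, 2, -78], [2, 2, -81], [2, 2, -81], [2, 2, -81]], twist=[[0, 0, 0], [0, 0, 0], [0, 0, 0], [0, 0, 0], [0, 0, 0], [0, 0, 0], [0, 0, 0], [0, 0, 0]], hand=[1, 1, 1, 1, 1, 1, 1, 1])

```text
time_s: 14.4
ee_pos: [0.5297, 0.0249, 0.0522]
orientation: [2.105, 2.33, 0.002]
wrist_force: [-0.2, 0.0, -2.6]
opening: 0.0227
```

```bash
python3 - <<'E'
from look import *
C,P,d=look("wrist",[("rod_mid",.058),("tail_fin",.077),("head_tip",.058)],"wrist6")
s=bot.read_state(); print(s["ee_pos"],s["orientation"],s["opening"],s["wrist_force"],s["moment"])
C,P,d=look("side",[("rod_mid",.058),("tail_fin",.077),("head_tip",.058)],"side6")
im=np.hstack([cv2.imread("pics/wrist6.png")[:,60:520],cv2.resize(cv2.imread("pics/side6.png")[140:250,190:340],None,fx=2.27*1.2,fy=2.27*1.68)[:420]]) if 0 else None
a=cv2.imread("pics/wrist6.png")[:,130:430]; b=cv2.resize(cv2.imread("pics/side6.png")[140:250,190:340],(500,367))
c=np.zeros((420,800,3),np.uint8); c[:,:300]=a; c[:367,300:]=b; cv2.imwrite("pics/c6.png",c)
E
```

```text
wrist rod_mid 0.61 277.3 275.6 [0.5283 0.0316 0.0726] at z [0.5293 0.0237 0.058 ]
wrist head_tip 0.77 275.2 69.4 [0.5196 0.1106 0.0594] at z [0.5196 0.1107 0.058 ]
[0.5294 0.025  0.0518] [2.1057 2.3304 0.0009] 0.022756080217909307 [-0.0999  0.1326 -1.5822] [-0.052   0.0267  0.0338]
side rod_mid 0.5 275.4 202.1 [0.5225 0.0096 0.072 ] at z [0.5327 0.0191 0.058 ]
side head_tip 0.88 246.9 184.7 [0.5242 0.1139 0.0598] at z [0.5253 0.1119 0.058 ]
```

View pics/c6.png

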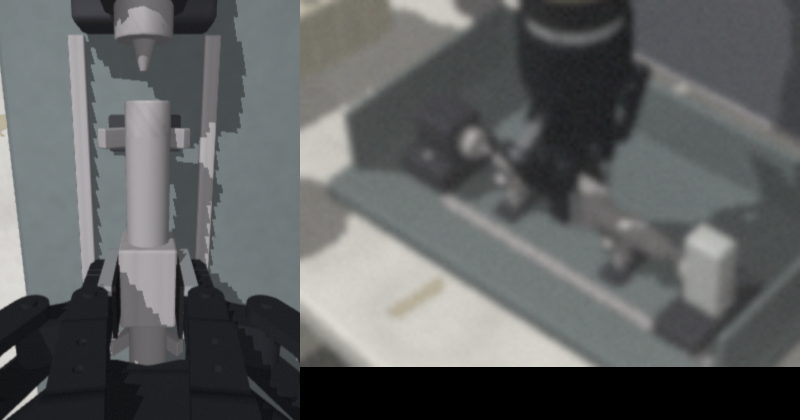

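Call:
send_rows(offset=[[-2, 0, -1], [-2, 0, -1], [-2, 0, -1], [-2, 0, -1], [-2, 0, -1], [-2, 0, 15], [-2, 0, 50], [-2, 0, 85], [2, -40, 90], [7, -80, 90], [10, -112, 85], [10, -112, 85]], twist=[[0, 0, 0], [0, 0, 0], [0, 0, 0], [0, 0, 0], [0, 0, 0], [0, 0, 0], [0, 0, 0], [0, 0, 0], [0, 0, 0], [0, 0, 0], [0, 0, 0], [0, 0, 0]], hand=[1, 1, 0.45, 0.45, 0.45, 0.45, 0.45, 0.45, 0.45, 0.45, 0.45, 0.45])

```text
time_s: 16.3
ee_pos: [0.5393, -0.0891, 0.1372]
orientation: [2.109, 2.327, 0.0]
wrist_force: [-0.2, 0.1, -0.2]
opening: 0.0471
```

```bash
python3 - <<'E'
from look import *
C,P,d=look("wrist",[("rod_mid",.058),("rod_seat",.058),("tail_fin",.077),("head_tip",.058)],"wrist7")
s=bot.read_state(); print(s["ee_pos"],s["orientation"],s["opening"])
m=(P[...,2]>.088)&(P[...,2]<.102)&(abs(P[...,0]-.539)<.03)&(abs(P[...,1]+.089)<.04); p=P[m]
print("fin",len(p),p.mean(0),p.min(0),p.max(0))
for r in bot.cut_out("rod_mid","wrist")[:1]:
    p=P[r["mask"]&(d>0)]; p=p[(p[:,2]>.055)&(p[:,2]<.08)]; print(r["conf"],np.percentile(p[:,2],[5,50,95]),cv2.minAreaRect((p[:,:2]*1000).astype(np.float32)))
E
```

```text
wrist rod_mid 0.9 277.1 35.0 [0.5274 0.0235 0.0704] at z [0.5273 0.0255 0.058 ]
wrist tail_fin 0.91 280.2 221.5 [ 0.5393 -0.0795  0.0969] at z [ 0.5403 -0.0865  0.077 ]
[ 0.5392 -0.0861  0.1369] [2.1044 2.332  0.0008] 0.04712917245291957
fin 1605 [ 0.539  -0.0875  0.0958] [ 0.5283 -0.1046  0.0882] [ 0.5501 -0.0736  0.0985]
0.92 [0.0611 0.067  0.0707] ((531.1608276367188, -3.7849388122558594), (25.75821304321289, 91.14976501464844), 6.257846832275391)
```

View pics/wrist7.png

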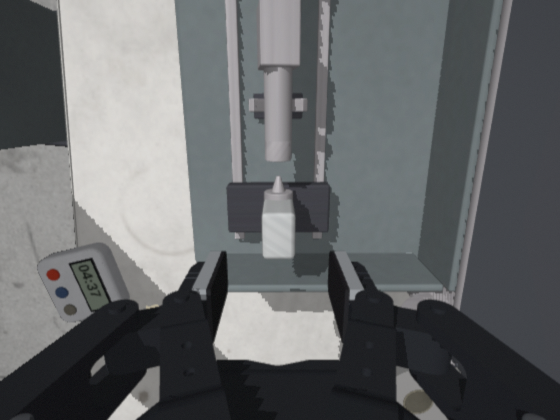

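Call:
send_rows(offset=[[0, -1, -25], [0, -1, -50], [0, -1, -77], [0, -1, -77], [0, -1, -77], [0, -1, -77], [0, -1, -77]], twist=[[0, 0, 0], [0, 0, 0], [0, 0, 0], [0, 0, 0], [0, 0, 0], [0, 0, 0], [0, 0, 0]], hand=[0.45, 0.45, 0.45, 1, 1, 1, 1])

```text
time_s: 17.48
ee_pos: [0.5395, -0.087, 0.0592]
orientation: [-2.105, -2.331, -0.003]
wrist_force: [4.4, 3.5, -9.2]
opening: 0.0195
```

Call:
send_rows(offset=[[0, 5, 0], [-1, 10, 0], [-1.5, 15, 0], [-2, 20, 0], [-2.5, 25, 0], [-3, 30, 0], [-3.7, 36, 0], [-3.7, 36, 0]], twist=[[0, 0, 0], [0, 0, 0], [0, 0, 0], [0, 0, 0], [0, 0, 0], [0, 0, 0], [0, 0, 0], [0, 0, 0]], hand=[1, 1, 1, 1, 1, 1, 1, 1])

```text
time_s: 18.48
ee_pos: [0.536, -0.0525, 0.0592]
orientation: [2.105, 2.329, -0.0]
wrist_force: [5.3, -1.9, -10.3]
opening: 0.0194
```

```bash
python3 - <<'E'
from look import *
C,P,d=look("wrist",[("rod_mid",.058),("rod_seat",.058),("head_tip",.058)],"wrist8")
s=bot.read_state(); print(s["ee_pos"],s["orientation"],s["opening"],s["wrist_force"])
for r in bot.cut_out("rod_mid","wrist")[:1]:
    p=P[r["mask"]&(d>0)]; p=p[(p[:,2]>.055)&(p[:,2]<.08)]; print(r["conf"],p[:,1].min(),p[:,1].max(),cv2.minAreaRect((p[:,:2]*1000).astype(np.float32)))
E
```

```text
[ 0.536  -0.0524  0.0591] [2.1052 2.3295 0.0003] 0.019062341782470932 [  4.8833  -2.1562 -10.7345]
0.58 -0.03645066668513934 0.05754009456319557 ((529.6738891601562, 10.242164611816406), (25.725976943969727, 92.80706024169922), 6.000477313995361)
```

Call:
send_rows(offset=[[-0.2, 2, 0], [-0.4, 4, 0], [-0.6, 6, 0], [-0.6, 6, 0]], twist=[[0, 0, 0], [0, 0, 0], [0, 0, 0], [0, 0, 0]], hand=[1, 1, 1, 1])

```text
time_s: 19.23
ee_pos: [0.5355, -0.0472, 0.0591]
orientation: [2.105, 2.328, -0.001]
wrist_force: [5.3, -3.5, -11.6]
opening: 0.0193
```

Call:
send_rows(offset=[[-0.1, 1, 0], [-0.2, 2, 0], [-0.3, 3, 0], [-0.3, 3, 0]], twist=[[0, 0, 0], [0, 0, 0], [0, 0, 0], [0, 0, 0]], hand=[1, 1, 1, 1])

```text
time_s: 19.73
ee_pos: [0.5352, -0.0447, 0.0591]
orientation: [2.105, 2.328, -0.003]
wrist_force: [5.6, -4.7, -10.9]
opening: 0.0194
```

Call:
send_rows(offset=[[-0.1, 1, 0], [-0.2, 2, 0], [-0.3, 3, 0], [-0.3, 3, 0]], twist=[[0, 0, 0], [0, 0, 0], [0, 0, 0], [0, 0, 0]], hand=[1, 1, 1, 1])

```text
time_s: 20.23
ee_pos: [0.5353, -0.0447, 0.0592]
orientation: [2.104, 2.322, -0.009]
wrist_force: [6.4, -12.4, -12.8]
opening: 0.0197
```

```bash
python3 - <<'E'
from look import *
C,P,d=look("wrist",[("rod_mid",.058),("rod_seat",.058),("head_tip",.058)],"wrist9")
s=bot.read_state(); print(s["ee_pos"],s["wrist_force"])
C,P,d=look("side",[("rod_mid",.058),("tail_fin",.077),("head_tip",.058)],"side9")
E
```

```text
wrist rod_mid 0.86 279.2 55.5 [0.5264 0.0456 0.0696] at z [0.5264 0.047  0.058 ]
wrist rod_seat 0.17 275.6 56.8 [0.5249 0.0453 0.0678] at z [0.525  0.0464 0.058 ]
wrist head_tip 0.33 280.1 290.8 [ 0.5347 -0.0346  0.0961] at z [ 0.5373 -0.0577  0.058 ]
[ 0.5352 -0.0446  0.0591] [  6.1526 -11.9211 -13.1763]
side rod_mid 0.62 264.8 199.5 [0.517  0.0414 0.0636] at z [0.521  0.0431 0.058 ]
side tail_fin 0.88 296.2 207.9 [ 0.5207 -0.0595  0.106 ] at z [ 0.54   -0.0418  0.077 ]
side head_tip 0.91 246.8 187.8 [0.5155 0.1038 0.0621] at z [0.5178 0.1038 0.058 ]
```

View pics/wrist9.png

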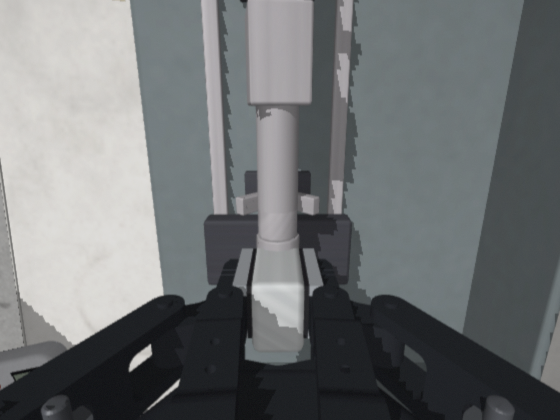

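Call:
send_rows(offset=[[0, 0, 0], [0, 0, 0], [0, 0, 0], [0, 0, 20], [0, 0, 60], [0, 0, 110], [0, 20, 160], [0, 45, 210], [0, 70, 260], [0, 88, 300], [0, 88, 300], [0, 88, 300]], twist=[[0, 0, 0], [0, 0, 0], [0, 0, 0], [0, 0, 0], [0, 0, 0], [0, 0, 0], [0, 0, 0], [0, 0, 0], [0, 0, 0], [0, 0, 0], [0, 0, 0], [0, 0, 0]], hand=[0.5, 0.5, 0.5, 0.5, 0.5, 0.5, 0.5, 0.5, 0.5, 0.5, 0.5, 0.5])

```text
time_s: 22.12
ee_pos: [0.5341, 0.0481, 0.3591]
orientation: [2.105, 2.331, -0.0]
wrist_force: [0.5, -0.4, -0.8]
opening: 0.043
```

```bash
python3 - <<'E'
from look import *
C,P,d=look("wrist",[("rod_mid",.058),("tail_fin",.077),("head_tip",.058),("hood_bar",.315),("hood_hinge",.105)],"wrist10")
s=bot.read_state(); print(s["ee_pos"],s["orientation"],s["opening"])
m=(P[...,2]>.088)&(P[...,2]<.102)&(abs(P[...,0]-.535)<.03)&(abs(P[...,1]+.045)<.04); p=P[m]
print("fin",len(p),p.mean(0),p.min(0),p.max(0))
for r in bot.cut_out("rod_mid","wrist")[:1]:
    p=P[r["mask"]&(d>0)]; p=p[(p[:,2]>.055)&(p[:,2]<.08)]; print(r["conf"],cv2.minAreaRect((p[:,:2]*1000).astype(np.float32)))
    q=p[p[:,2]>.069]; print("sq",cv2.minAreaRect((q[:,:2]*1000).astype(np.float32)))
b=P[(P[...,2]>.300)&(P[...,2]<.33)&(abs(P[...,1]-.047)<.03)&(P[...,0]>.6)&(P[...,0]<.68)]; print("bar",len(b),b.mean(0),b.min(0),b.max(0))
E
```

```text
wrist rod_mid 0.92 271.1 166.4 [0.5247 0.049  0.0696] at z [0.5248 0.0466 0.058 ]
wrist tail_fin 0.57 272.1 236.2 [ 0.535  -0.0384  0.0955] at z [ 0.5355 -0.0459  0.077 ]
wrist head_tip 0.94 272.4 115.5 [0.5196 0.1133 0.0662] at z [0.5201 0.1126 0.058 ]
wrist hood_bar 0.89 454.2 253.2 [0.6397 0.0483 0.3187] at z [0.6422 0.0468 0.315 ]
wrist hood_hinge 0.9 362.3 182.3 [0.6326 0.0496 0.1215] at z [0.6377 0.0462 0.105 ]
[0.5337 0.0476 0.358 ] [-2.1058 -2.3288  0.0025] 0.04259251191222678
fin 323 [ 0.5344 -0.0449  0.0958] [ 0.524  -0.0605  0.0884] [ 0.545  -0.0309  0.0986]
0.94 ((526.0686645507812, 46.67573928833008), (24.220088958740234, 150.81222534179688), 5.5942301750183105)
sq ((523.1539916992188, 75.44090270996094), (21.191940307617188, 92.9621810913086), 5.936804294586182)
bar 2086 [0.6399 0.0483 0.3185] [0.633  0.0171 0.3102] [0.6505 0.077  0.3221]
```

View pics/wrist10.png

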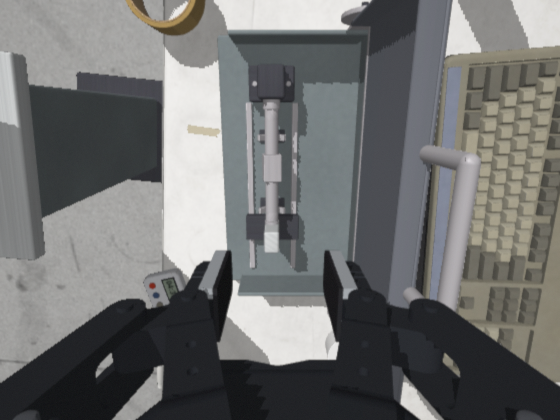

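Call:
send_rows(offset=[[30, 0, 5], [65, -1, 5], [95, -1, 5], [108, -1, 5], [108, -1, 5], [108, -1, -20], [108, -1, -45], [108, -1, -60], [108, -1, -60]], twist=[[0, 0, 0], [0, 0, 0], [0, 0, 0], [0, 0, 0], [0, 0, 0], [0, 0, 0], [0, 0, 0], [0, 0, 0], [0, 0, 0]], hand=[0.5, 0.5, 0.5, 0.5, 0.5, 0.5, 0.5, 0.5, 0.5])

```text
time_s: 23.6
ee_pos: [0.6405, 0.047, 0.2981]
orientation: [-2.105, -2.329, 0.003]
wrist_force: [-0.4, -0.6, 0.1]
opening: 0.0431
```

Call:
send_rows(offset=[[0, 0, 0], [0, 0, 0], [0, 0, 0], [0, 0, 0]], twist=[[0, 0, 0], [0, 0, 0], [0, 0, 0], [0, 0, 0]], hand=[1, 1, 1, 1])

```text
time_s: 24.1
ee_pos: [0.6428, 0.047, 0.3011]
orientation: [2.104, 2.329, 0.004]
wrist_force: [0.4, 1.0, 5.8]
opening: 0.0097
```

```bash
python3 - <<'E'
from h import *
s=bot.read_state(); print(s["ee_pos"],s["wrist_force"],s["joint_positions"])
c,sn=np.cos(np.radians(5.9)),np.sin(np.radians(5.9))
hx,hy,hz=.638,.0464,.105; p0=np.array([.642,.0468,.315])
for a in [1.5,1.4,1.3,1.2,1.1,1.05,1.0,.95,.9,.86]:
    b=a-.0095; r=np.array([hx-.21*np.cos(b)*c,hy-.21*np.cos(b)*sn,hz+.21*np.sin(b)]); print(a,np.round((r-p0)*1000,0),np.round(r-[0,0,.019],3))
E
```

```text
[0.64283086 0.04702394 0.30106932] [0.42230994 0.99498326 5.7698418 ] [-3.10204584e-02  4.20156699e-01  6.80272341e-01  1.82733234e+00
  1.23792535e-04  1.43849227e+00]
1.5 [-21.  -2.  -1.] [0.621 0.045 0.295]
1.4 [-41.  -4.  -3.] [0.601 0.043 0.293]
1.3 [-62.  -6.  -8.] [0.58  0.04  0.288]
1.2 [-82.  -8. -15.] [0.56  0.038 0.281]
1.1 [-101.  -10.  -24.] [0.541 0.036 0.272]
1.05 [-110.  -11.  -29.] [0.532 0.035 0.267]
1.0 [-119.  -12.  -34.] [0.523 0.035 0.262]
0.95 [-127.  -13.  -40.] [0.515 0.034 0.256]
0.9 [-135.  -14.  -47.] [0.507 0.033 0.249]
0.86 [-142.  -15.  -52.] [0.5   0.032 0.244]
```

Call:
send_rows(offset=[[-10, -1, 0], [-21, -2, -1], [-41, -4, -3], [-62, -6, -8], [-82, -8, -15], [-101, -10, -24], [-110, -11, -29], [-119, -12, -34], [-127, -13, -40], [-135, -14, -47], [-135, -14, -47]], twist=[[0, 0, 0], [0, 0, 0], [0, 0, 0], [0, 0, 0], [0, 0, 0], [0, 0, 0], [0, 0, 0], [0, 0, 0], [0, 0, 0], [0, 0, 0], [0, 0, 0]], hand=[1, 1, 1, 1, 1, 1, 1, 1, 1, 1, 1])

```text
time_s: 25.48
ee_pos: [0.5055, 0.033, 0.2527]
orientation: [-2.105, -2.33, 0.002]
wrist_force: [-4.9, -0.8, 7.4]
opening: 0.0099
```

```bash
cat > ang.py <<'E'
from look import *
s=bot.read_state(); print(s["time_s"],s["ee_pos"],s["wrist_force"],s["opening"])
y0=np.array([-.102,.9948,0]); x0=np.array([.9948,.102,0]); h=np.array([.638,.0464,.105])
for n in ["side","scene"]:
    C,P,d=look(n,[("hood_bar",.264),("rod_mid",.058),("tail_fin",.077)],n+"11")
    Q=P.reshape(-1,3)-h; q=np.c_[Q@x0,Q@y0,Q[:,2]]
    m=(abs(q[:,1])<.16)&(q[:,0]<-.02)&(q[:,0]>-.13)&(q[:,2]>.02)&(q[:,2]<.16); q=q[m]
    # robust line fit of hood plane in stand x-z
    l=cv2.fitLine(q[:,[0,2]].astype(np.float32),cv2.DIST_HUBER,0,1e-4,1e-4).ravel()
    res=(q[:,0]-l[2])*l[1]-(q[:,2]-l[3])*l[0]
    k=abs(res-np.median(res))<.006; l=cv2.fitLine(q[k][:,[0,2]].astype(np.float32),cv2.DIST_HUBER,0,1e-4,1e-4).ravel()
    print(n,len(q),k.sum(),"hood plane angle",np.arctan2(abs(l[1]),abs(l[0])))
E
python3 ang.py
```

```text
25.475 [0.5055 0.033  0.2527] [-4.9216 -0.8336  7.3801] 0.009850158143955892
side hood_bar 0.94 257.9 130.1 [0.4928 0.0255 0.2821] at z [0.5101 0.043  0.264 ]
side rod_mid 0.7 266.3 198.3 [0.5165 0.0336 0.0725] at z [0.5263 0.0437 0.058 ]
side tail_fin 0.62 296.7 210.6 [ 0.5291 -0.0517  0.0851] at z [ 0.5347 -0.0486  0.077 ]
side 1152 1086 hood plane angle 0.70751244
scene hood_bar 0.56 258.6 150.5 [0.4926 0.0252 0.2807] at z [0.5056 0.0436 0.264 ]
scene rod_mid 0.72 270.7 206.8 [0.5284 0.0282 0.0682] at z [0.5343 0.0334 0.058 ]
scene tail_fin 0.89 286.8 215.8 [ 0.5282 -0.0525  0.0949] at z [ 0.5393 -0.0413  0.077 ]
scene 620 579 hood plane angle 0.6856684
```

```bash
cat > ang2.py <<'E'
from look import *
s=bot.read_state(); print(s["time_s"],s["ee_pos"],s["wrist_force"],s["opening"])
y0=np.array([-.102,.9948,0]); x0=np.array([.9948,.102,0]); h=np.array([.638,.0464,.105])
C,P,d=look("wrist",[("hood_bar",.264),("hood_hinge",.105)],"wrist12")
q=(P.reshape(-1,3)-h); q=np.c_[q@x0,q@y0,q[:,2]][(d>0).ravel()]
m=(abs(q[:,1])<.17)&(q[:,0]<.02)&(q[:,0]>-.12)&(q[:,2]>.02)&(q[:,2]<.15); q=q[m]
rng=np.random.default_rng(0); best=(0,)
for _ in range(400):
    a,b=q[rng.choice(len(q),2)][:,[0,2]]; t=(b-a)/(np.linalg.norm(b-a)+1e-9)
    r=abs((q[:,0]-a[0])*t[1]-(q[:,2]-a[1])*t[0])<.0025
    if r.sum()>best[0]: best=(r.sum(),r)
p=q[best[1]]; l=cv2.fitLine(p[:,[0,2]].astype(np.float32),cv2.DIST_HUBER,0,1e-4,1e-4).ravel()
print(len(q),best[0],"angle",np.arctan2(abs(l[1]),abs(l[0])),"dir",l[:2],"hinge-dist",(0-l[2])*l[1]-(0-l[3])*l[0],"x range",p[:,0].min(),p[:,0].max())
b=P[(P[...,2]>.25)&(P[...,2]<.285)&(abs((P-h)@y0)<.06)&(P[...,0]>.48)&(P[...,0]<.53)&(d>0)&((P-h)@y0>.02)]
if len(b): print("bar top",len(b),np.percentile(b,[2,50,98],axis=0))
E
python3 ang2.py
```

```text
25.875 [0.5061 0.0331 0.2532] [-5.1111  0.4269  5.9853] 0.009815134149574871
wrist hood_bar 0.8 276.1 280.9 [0.5046 0.0368 0.2723] at z [0.5051 0.0319 0.264 ]
wrist hood_hinge 0.87 424.3 195.3 [0.6353 0.0455 0.1086] at z [0.6374 0.0445 0.105 ]
33951 26666 angle 0.89327824 dir [ 0.6269 -0.7791] hinge-dist -0.0003583841 x range -0.11993731880590451 -0.014200102348479612
bar top 3663 [[0.4952 0.0537 0.2522]
 [0.5027 0.0782 0.2714]
 [0.5168 0.0928 0.2736]]
```

Call:
send_rows(offset=[[-3, 0, -2], [-6, -1, -5], [-6, -1, -5], [-6, -1, -5], [-6, -1, -5]], twist=[[0, 0, 0], [0, 0, 0], [0, 0, 0], [0, 0, 0], [0, 0, 0]], hand=[1, 1, 1, 1, 1])

```text
time_s: 26.65
ee_pos: [0.5006, 0.0325, 0.2484]
orientation: [-2.105, -2.331, -0.001]
wrist_force: [-3.5, 1.1, 6.6]
opening: 0.0101
```

```bash
python3 ang2.py; python3 - <<'E'
from look import *
for n in ["side","scene"]: look(n,[("rod_mid",.07),("tail_fin",.077),("timer",.02),("label_roll",.034),("tape",.048)],n+"13")
E
python3 ang2.py
```

```text
26.65 [0.5006 0.0325 0.2484] [-3.5391  1.1391  6.5614] 0.010109306898877552
wrist hood_bar 0.89 278.8 280.6 [0.4999 0.0368 0.2684] at z [0.5005 0.0342 0.264 ]
wrist hood_hinge 0.59 433.3 195.7 [0.6353 0.047  0.1095] at z [0.638  0.0455 0.105 ]
34049 28208 angle 0.858724 dir [ 0.6534 -0.757 ] hinge-dist -0.00046961755 x range -0.11998158382424501 -0.015083179070281526
bar top 3548 [[0.4896 0.0531 0.2519]
 [0.4969 0.0769 0.2667]
 [0.5088 0.0919 0.2688]]
side rod_mid 0.79 266.7 200.8 [0.5202 0.038  0.0604] at z [0.513  0.0275 0.07  ]
side tail_fin 0.77 298.2 208.2 [ 0.5278 -0.0589  0.0975] at z [ 0.5425 -0.0457  0.077 ]
side label_roll 0.82 411.0 250.5 [ 0.6577 -0.2794  0.0314] at z [ 0.656  -0.2827  0.034 ]
side tape 0.84 166.8 204.7 [0.3519 0.2071 0.0456] at z [0.3508 0.2013 0.048 ]
scene rod_mid 0.54 265.2 206.2 [0.5164 0.0369 0.068 ] at z [0.5152 0.0338 0.07  ]
scene tail_fin 0.89 284.4 216.5 [ 0.5258 -0.0463  0.0875] at z [ 0.532  -0.0399  0.077 ]
scene timer 0.89 267.7 295.0 [ 0.3667 -0.1976  0.0176] at z [ 0.3673 -0.2     0.02  ]
scene label_roll 0.78 377.1 258.3 [ 0.6703 -0.2766  0.0338] at z [ 0.6696 -0.2777  0.034 ]
scene tape 0.85 192.3 202.9 [0.3562 0.2069 0.0402] at z [0.3523 0.1939 0.048 ]
27.4 [0.5006 0.0325 0.2484] [-4.2951  0.3151  5.9542] 0.00982809871285009
wrist hood_bar 0.69 276.5 281.4 [0.4991 0.0361 0.2681] at z [0.4996 0.0337 0.264 ]
wrist hood_hinge 0.82 433.4 194.9 [0.6353 0.0478 0.1089] at z [0.6378 0.0463 0.105 ]
34028 28242 angle 0.8583364 dir [ 0.6537 -0.7568] hinge-dist -0.00042753667 x range -0.11996005623257158 -0.015160942609145803
bar top 3539 [[0.4896 0.0532 0.2519]
 [0.4969 0.0769 0.2667]
 [0.5088 0.0919 0.2688]]
```

Steady at 0.858 rad and gripped, with the rod and tailstock still in place. I'm handing it in.

```bash
python3 -c "
from station import bot
print(bot.sign_off())"
```

```text
the job is handed in; nothing more can be done
None
```

I opened the hood, seated the rod between both centres, then brought the hood down, and the gripper is holding it by the bar about 5 degrees below balance. I handed the job in at about 27 s. The sign-off gives no verdict.

- **Hood opened:** I lifted it by the pull bar to about 1.5 rad and let go. It stood by itself: the bar then measured 0.315 m up, which is what the open stop should give.
- **Rod seated:** I laid it in the V rests and slid the tailstock about 43 mm, until it stopped hard at about 12 N. From above, the rod's middle was at (0.526, 0.047), within about 3 mm of where I worked out the seat to be. It was within about 0.01 rad of the centre line.
- **Hood held:** The hood's surface read 0.859 rad, and 0.858 rad 0.75 s later. The wrist felt about 7 N.

**Checks that disagreed or fell short:**
- My first angle fit from the fixed cameras gave about 0.7 rad. I rejected it because those cameras see the hood edge-on at that angle. The wrist camera and the arm's own position agreed (0.89 rad at that moment).
- In the last fixed-camera pictures the rod estimates were 10 to 20 mm off, with the hood and gripper in the way. I rely on the clear view from above, taken before I lowered the hood.
- The label roll and tape showed no movement beyond measuring error in both cameras. The timer was found only by the scene camera, also unmoved.

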